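# Move a cleaned spacer into the tin lid with sprung tongs

### The job

The plain round steel spacer has been degreased, so the gripper's fingers must not touch it. Take the sprung tongs out of their stand, pick up the spacer with them, stand it upright in the empty tin lid, and put the tongs back upright in the stand.

Things in the scene. Friction and masses are not known exactly. Their poses are not given: they have to be found in the camera images.
- tongs: Sprung tongs, jaws down in the stand. Origin: on the hinge pin at the top (12 mm thick), 120 mm above the jaw ends; z up, x along the pin, arms close along y. Each arm has an outer black grip plate 22 mm wide (x), 38 high, centred 47 mm below the origin; 48 mm over both. Jaw pads 22 mm wide, 22 high, gap 44, 54 over all. 90 g. Frame belongs to one arm: tips up to 6 deg when squeezed.
- tongs_jaw (a joint): Closing angle of the tongs, rad: 0 sprung open, 0.21 with jaws 20 mm apart (grip plates then 38 mm over all, jaw ends 2 mm lower). The plates resist with 3 N at first, 6 N at 0.21; about 20 N grips a part firmly. Jaws move 2.4 mm per mm at the plates: held at 46 mm (squeezed 2 mm) the tongs can be carried with jaws 39 mm open; letting out to 46 mm frees the part.
- spacer: Plain round steel spacer (short tube), 20 mm outside diameter, 10 mm bore, 28 mm high, standing on the table, 30 to 65 g. Origin: centre of its underside, z up. In a row with it, about 100 mm apart, stand two other steel parts that are not wanted: a low hexagon nut (34 mm wide, 15 high) and a bush with a 44 mm flange at its foot.
- stand: Grey plastic tongs stand fixed to the table: upright open-topped block 42 x 84 mm, 42 mm high, on a thin foot 58 x 112 mm. Pocket 32 mm (x) by 74 mm (y), its floor 5 mm above the table. Origin: centre of the underside, z up, y the long side. The tongs stand in the middle of the pocket, their y along its y.
- tin_lid: Empty round metal tin lid lying hollow side up like a shallow dish, fixed to the table: 132 mm across, rim 10 mm high, wall 3 mm, inner floor 3 mm above the table. Origin: centre of the underside, z up.

How it is judged (in metres and radians):
On the way, in this order (a step that is already met when the one before it is completed fails the run):
1. the spacer is held in the tongs, clear of the table (height (world z) of spacer above 0.02 m and contact force between tongs and spacer above 0.5 N and contact force between the fingers and tongs above 0.5 N), for 0.2 s.
2. the spacer stands upright in the tin lid, let go by the tongs (horizontal distance between spacer and tin_lid below 0.05 m and height (world z) of spacer below 0.008 m and angle between spacer's own z axis and vertical below 0.17 rad and contact force between tongs and spacer below 0.1 N), for 0.2 s.
At the end, for the whole second after the job is handed in: The spacer stands upright (within 10 degrees) and still on the tin lid's floor, within 50 mm of its centre; the tongs rest in the stand's pocket, jaws down (origin 100 to 137 mm above the table, within 50 mm of the stand's centre, leaning under 23 degrees) (horizontal distance between spacer and tin_lid below 0.05 m and height (world z) of spacer below 0.008 m and angle between spacer's own z axis and vertical below 0.17 rad and linear speed of spacer below 0.02 m/s and horizontal distance between tongs and stand below 0.05 m and z of tongs in the frame of stand between 0.1 and 0.137 m and angle between tongs's own z axis and vertical below 0.4 rad and linear speed of tongs below 0.03 m/s); the robot touches nothing.
It fails at once if the gripper's fingers touch the spacer (contact force between the fingers and spacer above 0.3 N).
It also fails if it takes over 54 s, if anything falls off the work surface, if the arm or the gripper's body presses on something with over 40 N, if the wrist force passes 120 N, or if a joint passes its speed limit or range.

### The arm

A 6-joint arm with a two-finger parallel gripper is mounted at the origin on a cart in front of the work surface, level with it; the furniture and walls round the work are solid. World frame = base frame: x ahead of the robot, y to its left, z up, the work surface at z = 0. Lengths are in mm, angles in rad, forces in N, time in s.
With the tool pointing down it reaches from about 275 to 1000 mm from the base axis. Payload 8.4 kg.
Tool frame: the origin (TCP) lies where the fingers leave the gripper's body, on its centre line; the fingertips stand 73 mm ahead of it and the grasp point (between the pads) lies 54 mm ahead of it (grip_point_offset is the distance from the TCP to the grasp point, in mm); z points along the fingers, y is the direction in which the jaws open and shut (so a half turn about z gives the same grasp; the last joint's range is limited). The gripper opens to 85 mm and grips with 20 to 120 N. Pads are 22 mm wide; open, the fingers measure 114 mm over their backs; the gripper's body (76 mm by 85 mm) begins 54 mm behind the grasp point. The pads swing forward as they close: fully open they stand 13 mm farther back than shut.
Start: joints at [-0.002, 0.353, 1.633, -0, 1.155, -0.002], TCP at [625.003, -0, 303.881] pointing down, gripper open.
Joint ranges: [-2.63, 2.63], [-0.92, 2.1], [0.06, 2.66], [-1.3, 4.44], [0, 2.69], [-3.02, 3.02]. Speed limits (rad/s): [2.22, 2.22, 2.79, 3.14, 3.14, 3.14].

### API

Orientations are given as [roll, pitch, yaw] about the fixed x, y, z axes, in that order (R = Rz(yaw) Ry(pitch) Rx(roll)).
In Python, from rig import sense, grab_frame, sign_off, grip_point_offset gives the robot as it stands. The module is installed in compiled form; this text tells all that it offers.
- The arm moves only by the tool drive_tool, never from a script. Its argument "targets" is one flat list of numbers, 7 for each row, row after row: the shift along the tool's x, y, z in m, then the turn, a rotation vector about the tool's x, y, z in rad, then the opening, from 0 (shut) to 1 (fully open). In form: [tx, ty, tz, wx, wy, wz, grip, tx, ty, tz, wx, wy, wz, grip, ...]. A call has 1 to 12 rows; each row is the pose to reach, as a shift and turn from the pose commanded when the call began, along the tool's axes at that moment; what a row does not reach only later rows make up. A row lasts 1/12 s, in which the tool goes at most 41.7 mm and 7.16 degrees, less where a joint would pass 70% of its speed; a pose out of reach is approached as far as the arm can. A call with a gripper value outside its range is refused whole. The fingers move at their own pace and stop on an object; "force" is the grip in N (left out, the last holds). Time passes only in rows, so rows that repeat a pose let the fingers close. It gives the time, the measured TCP pose, the force and the opening at its end, in the units of the state.
- sense(): the state, without advancing time (a new reading comes with each control period).
- grab_frame(name): name is "scene" or "side" or "wrist"; returns a dict with "color" (480x640x3 uint8, blue, green, red), "vertical_fov" (degrees; the focal length in pixels is half the picture's height over the tangent of half this angle, whatever the lens; pixels are square), "cx", "cy" (the principal point, pixels), "world_from_camera" (4x4, takes a point from camera to world coordinates). Camera axes: x right, y down, z forward; pixel columns grow to the right and rows downward; lengths in mm; the calibration is good to about 2 mm. The wrist camera is an equidistant fisheye: a pixel r from the principal point sees the ray r / f radians off the axis. A picture is of the moment at which its call begins. There is no depth.
- sign_off(): hands the job in, once; it reports no verdict.
The state is a dict: "clock": time; "qpos": joint angles; "qvel": joint speeds; "joint_efforts": joint torques, N m; "eef_pos": TCP position; "tcp_rot": TCP orientation; "contact_force": force on the tool from outside, world axes, zero at the start; "wrist_torque": the same for the moment, N m; "opening": opening from 0.0 (shut) to 1.0 (fully open).
Only numpy, scipy, OpenCV 4.12 (cv2) and the standard library are available. Lean on these libraries where they do the work, as an engineer would, in place of code of your own. Each camera call takes 0.05 s, during which the arm holds its last target. There are 200 camera calls.

## Working session

There is one attempt and no reset: what is moved stays moved. The work goes in short steps, Python scripts to look and compute and a tool call to move; the robot and the scene stay as the last step left them, time stands still between calls to the robot, and variables do not carry over. Pictures are saved under pics/ and viewed, about 8 in all and at most 12, crops included, and the job is handed in when it is done.

Besides the shell and the picture viewer there is one more tool, called after "Emit:" by a JSON object that holds its "name" and its "arguments". drive_tool: Moves the arm, as the interface text tells. Its arguments: {"type":"object","properties":{"targets":{"type":"array"},"force":{"type":"number"}},"required":["targets"]}

```bash
mkdir -p pics
cat > h.py <<'E'
import numpy as np, cv2
from rig import sense, grab_frame, sign_off, grip_point_offset
def cast(fr,px,z,fish=False):
    f=240/np.tan(np.radians(fr["vertical_fov"])/2)
    d=np.array([px[0]-fr["cx"],px[1]-fr["cy"]],float)
    if fish:
        r=np.hypot(*d); t=r/f; v=np.array([*(d/max(r,1e-9)*np.sin(t)),np.cos(t)])
    else: v=np.array([d[0]/f,d[1]/f,1])
    T=np.array(fr["world_from_camera"]); o=T[:3,3]; w=T[:3,:3]@v
    return o+w*(z-o[2])/w[2]
E
python3 - <<'E'
from h import *
import pickle
s=sense();print(s, grip_point_offset)
F={}
for n in("scene","side","wrist"):
    f=F[n]=grab_frame(n); cv2.imwrite(f"pics/{n}0.png",f["color"]); print(n,f["vertical_fov"],f["cx"],f["cy"],np.round(f["world_from_camera"],3).tolist())
pickle.dump(F,open("f0.pkl","wb"))
E
```

```text
{'clock': 0.0, 'qpos': array([-2.40251022e-03,  3.53654464e-01,  1.63417175e+00, -2.35928192e-05,
        1.15521197e+00, -2.42434836e-03]), 'qvel': array([-0.00039839,  0.0013465 , -0.00088362,  0.00023162, -0.00206906,
        0.00102457]), 'joint_efforts': array([-2.03471049e-03, -6.05236173e+01, -3.42063046e+01, -2.62302356e-04,
        9.48130677e-03,  3.61521288e-06]), 'eef_pos': array([ 6.24601807e+02, -6.44080109e-03,  3.03141578e+02]), 'tcp_rot': array([-3.14014708e+00,  1.80662991e-05,  1.57082772e+00]), 'contact_force': array([ 0.78755865,  0.26295038, -0.16742609]), 'wrist_torque': array([ 0.02107853, -0.04729594,  0.00613006]), 'opening': 0.9988068223876584} 53.900000000000006
scene 49.73234673807167 328.06817150755927 241.08248920809788 [[-0.863, -0.315, 0.394, 140.664], [-0.504, 0.566, -0.652, 590.426], [-0.018, -0.762, -0.648, 732.087], [0.0, 0.0, 0.0, 1.0]]
side 42.342779847077075 327.3291219652786 244.3857104840668 [[-1.0, -0.005, -0.015, 504.56], [0.012, 0.348, -0.937, 1036.004], [0.01, -0.937, -0.348, 496.495], [0.0, 0.0, 0.0, 1.0]]
wrist 65.70646984690485 319.17434650744474 243.23404133829104 [[1.0, 0.001, -0.0, 624.145], [0.001, -0.954, -0.299, 75.4], [-0.001, 0.299, -0.954, 373.449], [0.0, 0.0, 0.0, 1.0]]
```

View pics/scene0.png

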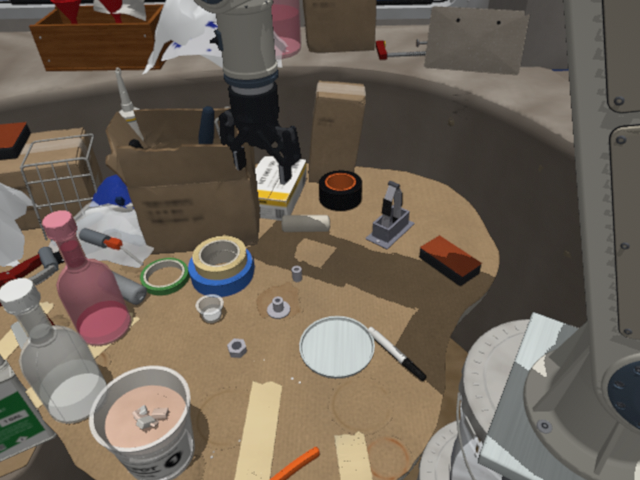

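View pics/side0.png

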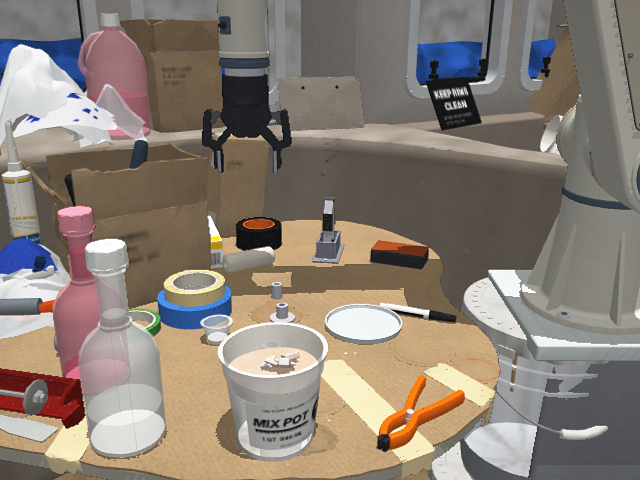

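View pics/wrist0.png

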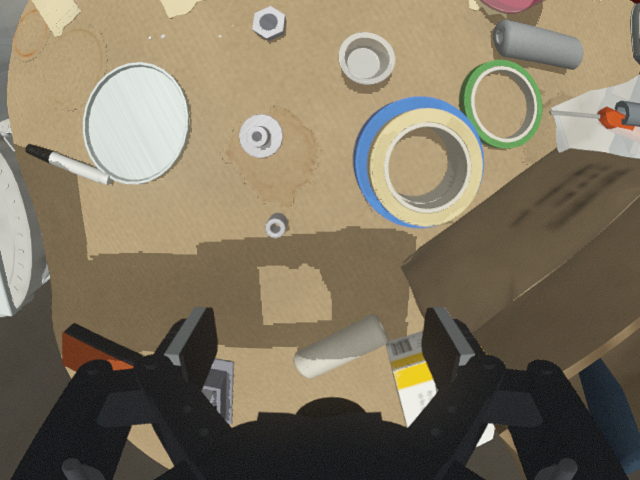

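Scene view: the spacer is at (297,273), the flanged bush at (278,308), the nut at (237,348), the lid at (337,346), and the tongs in the stand at (390,225). The wrist view has the spacer at (276,226) and the lid at (137,123). The side view has the stand at (328,245).

Run:
```python
from h import *
import pickle
F=pickle.load(open("f0.pkl","rb"))
W,S,D=F["wrist"],F["scene"],F["side"]
print("spacer w",cast(W,(276,224),28,True),"s",cast(S,(297,269),28),"d",cast(D,(277,284),28))
print("lid w",cast(W,(137,123),10,True),"s",cast(S,(337,346),10),"d",cast(D,(364,322),10))
for p in((137,64),(137,182),(84,123),(189,123)): print(cast(W,p,10,True))
a=cv2.resize(S["color"][175:255,355:425],None,fx=5.5,fy=5.5,interpolation=cv2.INTER_CUBIC)
b=cv2.resize(D["color"][190:270,295:365],None,fx=5.5,fy=5.5,interpolation=cv2.INTER_CUBIC)
cv2.imwrite("pics/crop1.png",np.hstack([a,b]))
```

```text
spacer w [582.35641484 -13.62146431  28.        ] s [579.79875728 -14.59760291  28.        ] d [579.86820798 -13.71678035  28.        ]
lid w [433.97859767  92.45445987  10.        ] s [424.51496717  99.26043979  10.        ] d [426.11143502 101.5896287   10.        ]
[434.8191601  155.97205149  10.        ]
[429.52013238  29.59283807  10.        ]
[363.7296471 100.4057141  10.       ]
[493.59411399  87.2880152   10.        ]
```

View pics/crop1.png

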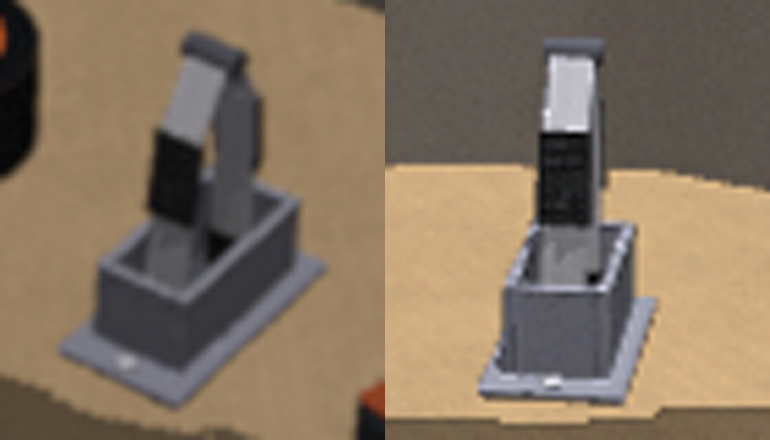

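Run:
```python
from h import *
import pickle
F=pickle.load(open("f0.pkl","rb"))
S,D=F["scene"],F["side"]
A=lambda p,z:np.round(cast(S,(355+p[0]/5.5-.4,175+p[1]/5.5-.4),z),1)
B=lambda p,z:np.round(cast(D,(295+(p[0]-385)/5.5-.4,190+p[1]/5.5-.4),z),1)
print("scene top",[A(p,42).tolist() for p in((98,262),(185,300),(298,200))],"foot",[A(p,2).tolist() for p in((60,347),(172,405),(327,265))])
print("side top",[B(p,42).tolist() for p in((503,290),(607,290),(636,227),(535,227))],"foot",[B(p,2).tolist() for p in((480,390),(625,402),(657,300))])
print("pin top scene",[A(p,126+5-0).tolist() for p in((188,38),(243,62))],"side",[B(p,131).tolist() for p in((546,42),(604,42))])
print("plate top scene",[A(p,97).tolist() for p in((155,128),(205,145))],"side",[B(p,97).tolist() for p in((539,132),(592,132))])
```

```text
scene top [[508.9, -204.0, 42.0], [469.3, -199.2, 42.0], [457.1, -278.5, 42.0]] foot [[519.1, -194.0, 2.0], [465.1, -183.9, 2.0], [447.3, -293.8, 2.0]]
side top [[508.6, -200.0, 42.0], [468.4, -200.6, 42.0], [454.8, -275.1, 42.0], [495.9, -274.5, 42.0]] foot [[517.4, -195.9, 2.0], [461.2, -184.1, 2.0], [444.6, -297.6, 2.0]]
pin top scene [[492.6, -239.2, 131.0], [468.0, -234.6, 131.0]] side [[492.4, -236.6, 131.0], [469.9, -237.1, 131.0]]
plate top scene [[497.4, -224.8, 97.0], [476.2, -224.0, 97.0]] side [[494.9, -228.5, 97.0], [474.3, -228.9, 97.0]]
```

The stand's centre measures about (482, -242) with a yaw of about -9°. The two views agree, and the edge lengths match the stated sizes. Next I move to hover above it with the jaws along the tongs' y.

Emit:
{"name": "drive_tool", "arguments": {"targets": [-0.242, -0.142, 0.03, 0, 0, -1.41, 1, -0.242, -0.142, 0.03, 0, 0, -1.41, 1, -0.242, -0.142, 0.03, 0, 0, -1.41, 1, -0.242, -0.142, 0.03, 0, 0, -1.41, 1, -0.242, -0.142, 0.03, 0, 0, -1.41, 1, -0.242, -0.142, 0.03, 0, 0, -1.41, 1, -0.242, -0.142, 0.03, 0, 0, -1.41, 1, -0.242, -0.142, 0.03, 0, 0, -1.41, 1, -0.242, -0.142, 0.03, 0, 0, -1.41, 1, -0.242, -0.142, 0.03, 0, 0, -1.41, 1, -0.242, -0.142, 0.03, 0, 0, -1.41, 1, -0.242, -0.142, 0.03, 0, 0, -1.41, 1], "force": 20}}

```text
clock: 1.15
eef_pos: [482.7, -242.2, 273.7]
tcp_rot: [3.141, -0.0, 2.987]
contact_force: [0.3, 0.1, -1.2]
opening: 0.998
```

Emit:
{"name": "drive_tool", "arguments": {"targets": [0, 0, 0, 0, 0, 0, 1, 0, 0, 0, 0, 0, 0, 1, 0, 0, 0, 0, 0, 0, 1]}}

```text
clock: 1.4
eef_pos: [483.0, -241.9, 273.8]
tcp_rot: [3.141, -0.0, 2.978]
contact_force: [0.2, 0.4, -0.0]
opening: 0.995
```

Run:
```python
from h import *
s=sense();print(s["clock"],s["eef_pos"],s["tcp_rot"],s["qpos"])
f=grab_frame("wrist");cv2.imwrite("pics/w1.png",f["color"])
import pickle;pickle.dump(f,open("f1.pkl","wb"))
```

```text
1.4 [ 482.95820545 -241.92988423  273.76847157] [ 3.14149575e+00 -2.29870364e-04  2.97792293e+00] [-4.67182849e-01  2.54454837e-01  1.84528312e+00  2.75314710e-05
  1.04210302e+00 -1.87432333e+00]
```

View pics/w1.png

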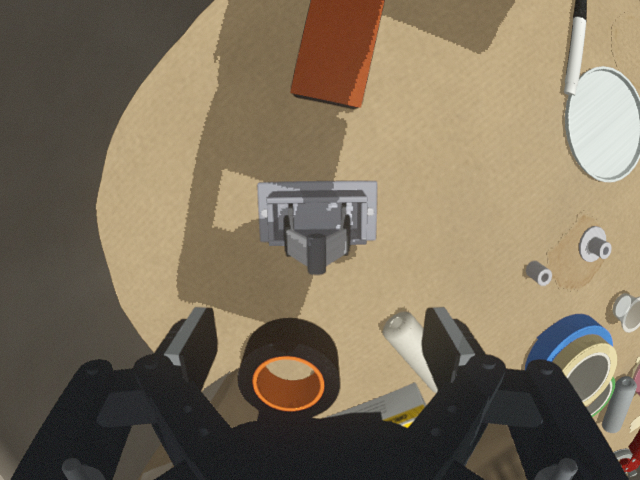

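Wrist view: the stand is square to the image, with its foot at (258..377, 182..243). The pin spans (317, 235..273) and the fingers' midline is at column 319.

Run:
```python
from h import *
import pickle
f=pickle.load(open("f1.pkl","rb"))
R=cv2.Rodrigues(np.zeros(3))[0]
from scipy.spatial.transform import Rotation as Ro
s=sense();R=Ro.from_euler("xyz",s["tcp_rot"]).as_matrix()
for n,p,z in(("foot",(258,182),2),("foot",(377,181),2),("foot",(377,242),2),("pinnear",(317,236),131),("pinfar",(317,273),131),("plateL",(287,227),97),("plateR",(350,225),97),("lid",(604,124),10),("spacer",(543,274),28)):
    w=cast(f,p,z,True); print(n,w.round(1),(R.T@(w-s["eef_pos"])).round(1))
```

```text
foot [ 444.5 -294.6    2. ] [ 29.4 -58.3 271.8]
foot [ 461.6 -184.9    2. ] [ 30.3  52.7 271.8]
foot [ 520.7 -192.3    2. ] [-29.2  55.  271.8]
pinnear [ 468.2 -242.   131. ] [ 14.5  -2.4 142.8]
pinfar [ 491.7 -245.8  131. ] [ -9.3  -2.5 142.8]
plateL [ 468.3 -263.1   97. ] [ 11.1 -23.3 176.8]
plateR [ 473.9 -220.1   97. ] [ 12.5  20.1 176.8]
lid [425.7  82.7  10. ] [109.1 311.  263.9]
spacer [576.4 -19.9  28. ] [-56.1 234.2 245.8]
```

Emit:
{"name": "drive_tool", "arguments": {"targets": [0.001, -0.002, 0.04, 0, 0, 0, 1, 0.001, -0.002, 0.08, 0, 0, 0, 1, 0.001, -0.002, 0.11, 0, 0, 0, 1, 0.001, -0.002, 0.125, 0, 0, 0, 1, 0.001, -0.002, 0.136, 0, 0, 0, 1, 0.001, -0.002, 0.136, 0, 0, 0, 0.65, 0.001, -0.002, 0.136, 0, 0, 0, 0.62, 0.001, -0.002, 0.136, 0, 0, 0, 0.58, 0.001, -0.002, 0.136, 0, 0, 0, 0.58, 0.001, -0.002, 0.136, 0, 0, 0, 0.58, 0.001, -0.002, 0.136, 0, 0, 0, 0.58, 0.001, -0.002, 0.136, 0, 0, 0, 0.58], "force": 20}}

```text
clock: 2.45
eef_pos: [482.3, -244.1, 138.8]
tcp_rot: [-3.141, 0.002, 2.981]
contact_force: [-0.0, 0.5, 6.2]
opening: 0.584
```

Run:
```python
from h import *
s=sense();print(s["clock"],s["eef_pos"],s["contact_force"],s["opening"])
f=grab_frame("wrist");cv2.imwrite("pics/w2.png",f["color"])
g=grab_frame("side");h=grab_frame("scene")
k=lambda i,c,r:cv2.resize(i[r:r+120,c:c+105],(350,400),interpolation=cv2.INTER_CUBIC)
a=cv2.resize(f["color"],None,fx=1,fy=1)[150:480,120:520]
cv2.imwrite("pics/c2.png",np.hstack([cv2.resize(a,(440,363)),k(g["color"],275,160)[:363]]))
```

```text
2.45 [ 482.33857366 -244.05758073  138.84402859] [-0.00940759  0.53972779  6.20832107] 0.5841558484719584
```

View pics/c2.png

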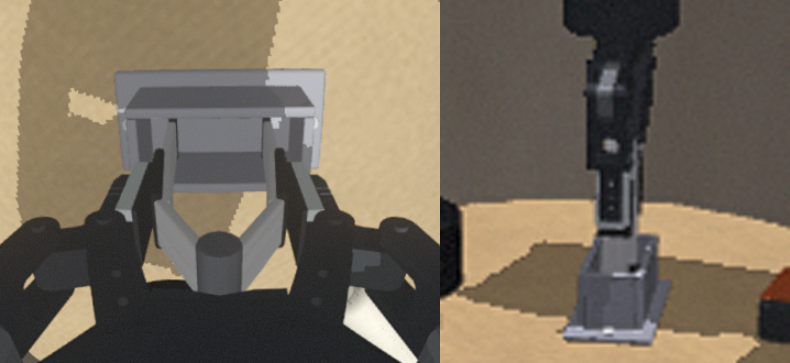

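The pads are on the plates at about 0.58. The 6 N upward force is the closing pads pushing the jaws down on the pocket floor. I close slightly and lift a little.

Emit:
{"name": "drive_tool", "arguments": {"targets": [0, 0, 0, 0, 0, 0, 0.56, 0, 0, -0.001, 0, 0, 0, 0.55, 0, 0, -0.003, 0, 0, 0, 0.54, 0, 0, -0.005, 0, 0, 0, 0.54, 0, 0, -0.01, 0, 0, 0, 0.54, 0, 0, -0.02, 0, 0, 0, 0.54, 0, 0, -0.03, 0, 0, 0, 0.54, 0, 0, -0.03, 0, 0, 0, 0.54, 0, 0, -0.03, 0, 0, 0, 0.54]}}

```text
clock: 3.35
eef_pos: [482.2, -244.1, 169.0]
tcp_rot: [-3.141, 0.002, 2.981]
contact_force: [-1.0, 0.1, 0.2]
opening: 0.535
```

Run:
```python
from h import *
s=sense();print(s["clock"],s["eef_pos"],s["contact_force"],s["opening"])
f=grab_frame("wrist");cv2.imwrite("pics/w3.png",f["color"])
g=grab_frame("side")
k=lambda i,c,r:cv2.resize(i[r:r+120,c:c+105],(350,400),interpolation=cv2.INTER_CUBIC)
cv2.imwrite("pics/c3.png",np.hstack([cv2.resize(f["color"][150:480,120:520],(440,363)),k(g["color"],275,150)[:363]]))
```

```text
3.35 [ 482.23089759 -244.09003266  168.97939368] [-0.95573045  0.11586574  0.18824605] 0.5348770273636702
```

View pics/c3.png

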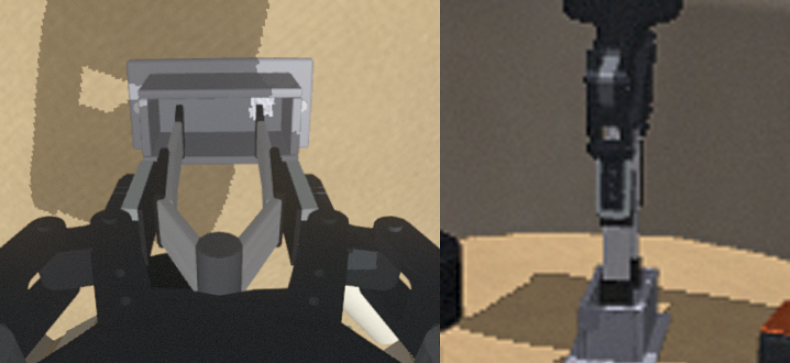

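Run:
```python
from h import *
import pickle
from scipy.spatial.transform import Rotation as Ro
F=pickle.load(open("f0.pkl","rb"))
S,W=F["scene"],F["wrist"]
for n,p,z in(("box foot",(258,232),0),("box front-left foot",(142,252),0),("roll near",(328,224),15),("roll far",(283,222),15),("whitebox",(285,216),0),("whitebox r",(303,192),0),("box top corner",(247,158),90),("roundtape",(253,265),20)):
    print(n,cast(S,p,z).round(0))
print("w box corner@0,60,120",[cast(W,(405,268),z,True).round(0).tolist() for z in(0,60,120)],"flange",cast(W,(260,136),25,True).round(0),"tape",cast(W,(358,160),20,True).round(0))
f=grab_frame("wrist");s=sense();R=Ro.from_euler("xyz",s["tcp_rot"]).as_matrix()
P=[cast(f,(120+x/1.1,150+y/1.1),35+22,True) for x,y in((183,105),(257,105))]
print("jaw tops",[ (R.T@(p-s["eef_pos"])).round(1).tolist() for p in P])
T=s["eef_pos"]
print("spacer in tool",(R.T@(np.array([580.5,-14.2,138])-T)).round(1),"lid",(R.T@(np.array([428,96,138])-T)).round(1))
```

```text
box foot [739. -97.   0.]
box front-left foot [918.  80.   0.]
roll near [ 607. -182.   15.]
roll far [ 699. -139.   15.]
whitebox [ 719. -175.    0.]
whitebox r [ 734. -277.    0.]
box top corner [ 853. -225.   90.]
roundtape [669.  12.  20.]
w box corner@0,60,120 [[718.0, -70.0, 0.0], [703.0, -47.0, 60.0], [688.0, -23.0, 120.0]] flange [569.  71.  25.] tape [661.  47.  20.]
jaw tops [[18.6, -18.0, 110.7], [18.6, 16.5, 110.7]]
spacer in tool [-61.  242.4  29.7] lid [107.2 326.8  29.8]
```

Emit:
{"name": "drive_tool", "arguments": {"targets": [0, 0, -0.03, 0, 0, 0, 0.54, 0, 0, -0.055, 0, 0, 0, 0.54, -0.01, 0.03, -0.055, 0, 0, 0, 0.54, -0.02, 0.06, -0.055, 0, 0, 0, 0.54, -0.03, 0.1, -0.055, 0, 0, 0, 0.54, -0.04, 0.14, -0.055, 0, 0, 0, 0.54, -0.05, 0.18, -0.055, 0, 0, 0, 0.54, -0.058, 0.215, -0.045, 0, 0, 0, 0.54, -0.061, 0.235, -0.035, 0, 0, 0, 0.54, -0.061, 0.242, -0.03, 0, 0, 0, 0.54, -0.061, 0.242, -0.03, 0, 0, 0, 0.54, -0.061, 0.242, -0.03, 0, 0, 0, 0.54]}}

```text
clock: 4.5
eef_pos: [580.0, -15.0, 197.3]
tcp_rot: [-3.141, -0.002, 2.982]
contact_force: [1.0, 0.1, -0.4]
opening: 0.541
```

Run:
```python
from h import *
import pickle
s=sense();print(s["clock"],s["eef_pos"],s["tcp_rot"],s["contact_force"],s["opening"])
f=grab_frame("wrist");g=grab_frame("side");h=grab_frame("scene");pickle.dump((f,g,h),open("f4.pkl","wb"))
k=lambda i,c,r:cv2.resize(i[r:r+120,c:c+60],(200,400),interpolation=cv2.INTER_CUBIC)
cv2.imwrite("pics/c4.png",np.hstack([f["color"][80:480,120:500],k(g["color"],247,195),k(h["color"],270,170)]))
```

```text
4.5 [579.96866565 -15.04642698 197.29701214] [-3.14094489e+00 -1.72040392e-03  2.98167956e+00] [ 0.96223844  0.05847236 -0.43941177] 0.5408017232024837
```

View pics/c4.png

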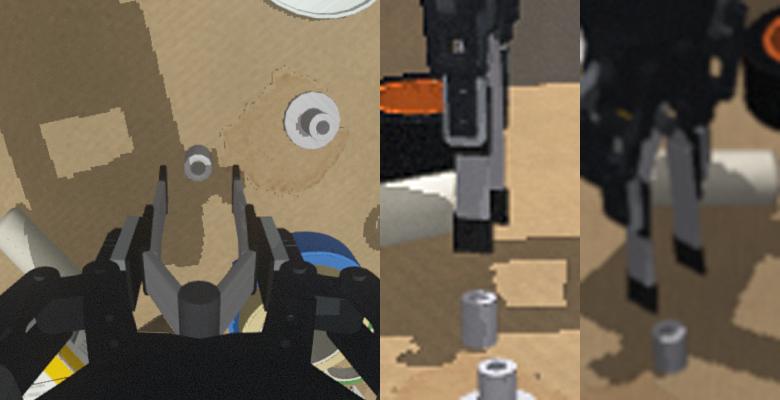

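Wrist view: the spacer top is at about (317,247), centred between the jaws, whose midline is at column 319. The side view shows the jaw near x≈275 px and the spacer at about 277 px.

Run:
```python
from h import *
import pickle
from scipy.spatial.transform import Rotation as Ro
f,g,h=pickle.load(open("f4.pkl","rb")); s=sense();R=Ro.from_euler("xyz",s["tcp_rot"]).as_matrix()
tl=lambda w:(R.T@(w-s["eef_pos"])).round(1)
def toplane_y(fr,px,y):
    F=240/np.tan(np.radians(fr["vertical_fov"])/2);T=np.array(fr["world_from_camera"])
    w=T[:3,:3]@np.array([(px[0]-fr["cx"])/F,(px[1]-fr["cy"])/F,1]);return T[:3,3]+w*(y-T[1,3])/w[1]
sd=lambda x,y:(247+(x-380)/3.333-.35,195+y/3.333-.35)
sc=lambda x,y:(270+(x-580)/3.333-.35,170+y/3.333-.35)
print("spacer wrist",tl(cast(f,(317,247),28,True)))
print("spacer side",tl(cast(g,sd(479,297),28)),"scene",tl(cast(h,sc(669,328),28)))
for y in(5,10): print("near jaw bottom L/R",[ (toplane_y(g,sd(x,250),y)).round(1).tolist()+tl(toplane_y(g,sd(x,250),y)).tolist() for x in(454,493)])
print("jaw tip wrist",[tl(cast(f,(120+x,80+167),85,True)) for x in(163,236)])
# scene jaw tips: near jaw lower corners
print("scene jaw bottoms z=64",[tl(cast(h,sc(*p),64)) for p in((628,300),(657,312),(675,258),(704,273))])
```

```text
spacer wrist [ -0.   -1.7 170.3]
spacer side [ -0.4   1.4 170.3] scene [ -1.9   0.2 170.3]
near jaw bottom L/R [[592.7, 5.0, 64.5, -8.6, 22.8, 133.8], [571.6, 5.0, 64.6, 12.2, 19.4, 133.7]]
near jaw bottom L/R [[592.2, 10.0, 66.6, -7.4, 27.6, 131.7], [571.3, 10.0, 66.7, 13.3, 24.3, 131.6]]
jaw tip wrist [array([ 18.3, -19.1, 113.3]), array([ 18.4,  18.8, 113.3])]
scene jaw bottoms z=64 [array([ -8.8,  24.5, 134.3]), array([ 11.1,  21.6, 134.3]), array([-12.3, -19.7, 134.3]), array([  9.9, -20.3, 134.3])]
```

Emit:
{"name": "drive_tool", "arguments": {"targets": [-0.002, 0, 0.02, 0, 0, 0, 0.54, -0.002, 0, 0.04, 0, 0, 0, 0.54, -0.002, 0, 0.052, 0, 0, 0, 0.54, -0.002, 0, 0.057, 0, 0, 0, 0.54, -0.002, 0, 0.057, 0, 0, 0, 0.54, -0.002, 0, 0.057, 0, 0, 0, 0.5, -0.002, 0, 0.057, 0, 0, 0, 0.46, -0.002, 0, 0.057, 0, 0, 0, 0.42, -0.002, 0, 0.057, 0, 0, 0, 0.36, -0.002, 0, 0.057, 0, 0, 0, 0.36, -0.002, 0, 0.057, 0, 0, 0, 0.36, -0.002, 0, 0.057, 0, 0, 0, 0.36], "force": 25}}

```text
clock: 5.65
eef_pos: [583.3, -15.1, 141.8]
tcp_rot: [3.142, 0.002, 2.981]
contact_force: [-0.3, -1.1, 7.2]
opening: 0.44
```

Run:
```python
from h import *
s=sense();print(s["clock"],s["eef_pos"],s["tcp_rot"],s["contact_force"],s["opening"])
f=grab_frame("wrist");g=grab_frame("side");h=grab_frame("scene")
k=lambda i,c,r:cv2.resize(i[r:r+120,c:c+60],(200,400),interpolation=cv2.INTER_CUBIC)
cv2.imwrite("pics/c5.png",np.hstack([f["color"][80:480,120:500],k(g["color"],247,195),k(h["color"],270,170)]))
```

```text
5.65 [583.25238445 -15.08593239 141.81623274] [3.14155055e+00 1.67078244e-03 2.98097837e+00] [-0.33510454 -1.05125464  7.18628792] 0.4400258115732635
```

View pics/c5.png

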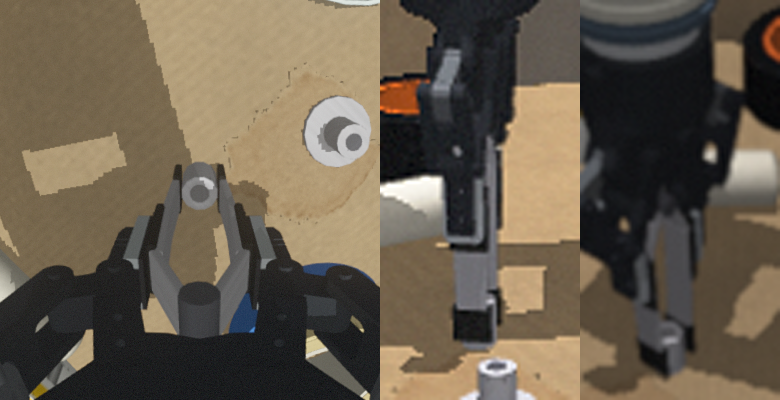

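The spacer is gripped at opening 0.44, as expected for 20 mm. The wrist view shows it between the pads, clear of the fingers. Now I lift.

Emit:
{"name": "drive_tool", "arguments": {"targets": [0, 0, -0.01, 0, 0, 0, 0.36, 0, 0, -0.03, 0, 0, 0, 0.36, 0, 0, -0.055, 0, 0, 0, 0.36, 0, 0, -0.07, 0, 0, 0, 0.36, 0, 0, -0.07, 0, 0, 0, 0.36, 0, 0, -0.07, 0, 0, 0, 0.36, 0, 0, -0.07, 0, 0, 0, 0.36, 0, 0, -0.07, 0, 0, 0, 0.36]}}

```text
clock: 6.47
eef_pos: [581.9, -15.0, 209.7]
tcp_rot: [-3.141, -0.002, 2.981]
contact_force: [0.5, 0.2, -0.6]
opening: 0.441
```

Run:
```python
from h import *
from scipy.spatial.transform import Rotation as Ro
s=sense();print(s["clock"],s["eef_pos"],s["tcp_rot"],s["contact_force"],s["opening"])
R=Ro.from_euler("xyz",s["tcp_rot"]).as_matrix()
print("lid tool",(R.T@(np.array([428,97,145])-s["eef_pos"])).round(1))
f=grab_frame("wrist");g=grab_frame("side");h=grab_frame("scene")
k=lambda i,c,r:cv2.resize(i[r:r+120,c:c+60],(200,400),interpolation=cv2.INTER_CUBIC)
cv2.imwrite("pics/c6.png",np.hstack([f["color"][80:480,120:500],k(g["color"],247,165),k(h["color"],260,140)]))
```

```text
6.4667 [581.85158062 -14.96317379 209.71980115] [-3.14134726e+00 -2.06403056e-03  2.98079769e+00] [ 0.45902035  0.24580326 -0.61070324] 0.44068116456178125
lid tool [169.7  85.9  65. ]
```

View pics/c6.png

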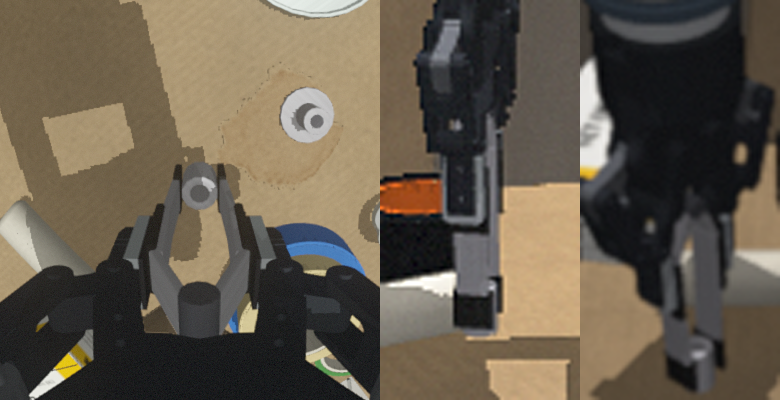

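The spacer is held upright and clear (wrist crop (199,187)), about 68 mm above the table. Next I move it over the lid.

Emit:
{"name": "drive_tool", "arguments": {"targets": [0.015, 0.008, 0, 0, 0, 0, 0.36, 0.04, 0.02, 0, 0, 0, 0, 0.36, 0.068, 0.035, 0, 0, 0, 0, 0.36, 0.096, 0.05, 0, 0, 0, 0, 0.36, 0.124, 0.064, 0, 0, 0, 0, 0.36, 0.15, 0.076, 0, 0, 0, 0, 0.36, 0.165, 0.083, 0.01, 0, 0, 0, 0.36, 0.17, 0.086, 0.025, 0, 0, 0, 0.36, 0.17, 0.086, 0.04, 0, 0, 0, 0.36, 0.17, 0.086, 0.05, 0, 0, 0, 0.36, 0.17, 0.086, 0.055, 0, 0, 0, 0.36, 0.17, 0.086, 0.055, 0, 0, 0, 0.36]}}

```text
clock: 7.62
eef_pos: [428.3, 96.9, 154.8]
tcp_rot: [-3.141, -0.002, 2.981]
contact_force: [-0.7, 0.4, -0.8]
opening: 0.438
```

Emit:
{"name": "drive_tool", "arguments": {"targets": [0, 0, 0, 0, 0, 0, 0.36, 0, 0, 0.003, 0, 0, 0, 0.36, 0, 0, 0.006, 0, 0, 0, 0.36, 0, 0, 0.008, 0, 0, 0, 0.36, 0, 0, 0.009, 0, 0, 0, 0.36, 0, 0, 0.01, 0, 0, 0, 0.36, 0, 0, 0.01, 0, 0, 0, 0.36, 0, 0, 0.01, 0, 0, 0, 0.36]}}

```text
clock: 8.28
eef_pos: [428.6, 97.1, 145.9]
tcp_rot: [3.142, -0.0, 2.981]
contact_force: [-0.2, 0.5, -1.7]
opening: 0.437
```

Run:
```python
from h import *
s=sense();print(s["clock"],s["eef_pos"],s["tcp_rot"],s["contact_force"],s["opening"])
f=grab_frame("wrist");g=grab_frame("side");h=grab_frame("scene")
k=lambda i,c,r:cv2.resize(i[r:r+120,c:c+60],(200,400),interpolation=cv2.INTER_CUBIC)
cv2.imwrite("pics/c7.png",np.hstack([f["color"][80:480,120:500],k(g["color"],335,230),k(h["color"],310,245)]))
```

```text
8.2833 [428.59211994  97.08512611 145.89444403] [ 3.14159211e+00 -1.31405224e-05  2.98077504e+00] [-0.17698826  0.5175888  -1.70404598] 0.43706071988077605
```

View pics/c7.png

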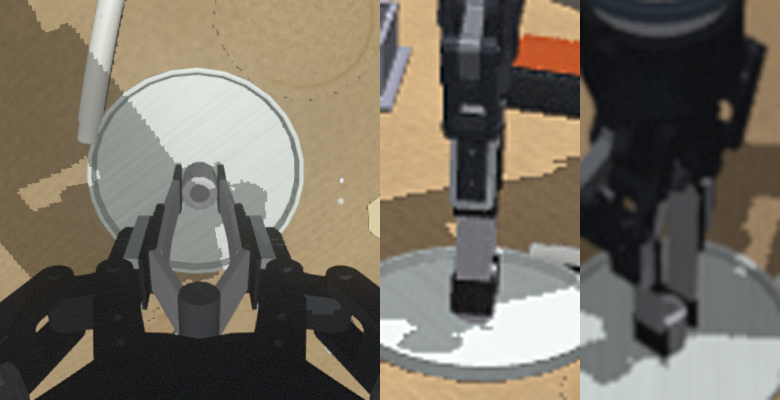

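It is over the lid's middle, but the force is still only the weight (-1.7 N), so the spacer is not touching yet. I lower it in small steps.

Emit:
{"name": "drive_tool", "arguments": {"targets": [0, 0, 0.001, 0, 0, 0, 0.36, 0, 0, 0.0015, 0, 0, 0, 0.36, 0, 0, 0.002, 0, 0, 0, 0.36, 0, 0, 0.002, 0, 0, 0, 0.36, 0, 0, 0.002, 0, 0, 0, 0.36]}}

```text
clock: 8.85
eef_pos: [428.9, 97.1, 144.2]
tcp_rot: [3.141, 0.001, 2.981]
contact_force: [-1.0, -0.0, 4.6]
opening: 0.439
```

It is touching (+4.6 N). I release slowly.

Emit:
{"name": "drive_tool", "arguments": {"targets": [0, 0, 0, 0, 0, 0, 0.43, 0, 0, 0, 0, 0, 0, 0.44, 0, 0, 0, 0, 0, 0, 0.45, 0, 0, 0, 0, 0, 0, 0.47, 0, 0, 0, 0, 0, 0, 0.49, 0, 0, 0, 0, 0, 0, 0.51, 0, 0, 0, 0, 0, 0, 0.53, 0, 0, 0, 0, 0, 0, 0.54, 0, 0, 0, 0, 0, 0, 0.54, 0, 0, 0, 0, 0, 0, 0.54, 0, 0, 0, 0, 0, 0, 0.54, 0, 0, 0, 0, 0, 0, 0.54]}}

```text
clock: 9.85
eef_pos: [428.6, 97.1, 143.9]
tcp_rot: [3.142, 0.0, 2.981]
contact_force: [-0.2, -0.1, -0.5]
opening: 0.542
```

Emit:
{"name": "drive_tool", "arguments": {"targets": [0, 0, -0.005, 0, 0, 0, 0.54, 0, 0, -0.01, 0, 0, 0, 0.54, 0, 0, -0.02, 0, 0, 0, 0.54, 0, 0, -0.035, 0, 0, 0, 0.54, 0, 0, -0.055, 0, 0, 0, 0.54, 0, 0, -0.075, 0, 0, 0, 0.54, 0, 0, -0.08, 0, 0, 0, 0.54, 0, 0, -0.08, 0, 0, 0, 0.54]}}

```text
clock: 10.52
eef_pos: [429.6, 97.3, 225.9]
tcp_rot: [3.14, 0.004, 2.981]
contact_force: [0.4, 0.4, -1.0]
opening: 0.537
```

Run:
```python
from h import *
import pickle
from scipy.spatial.transform import Rotation as Ro
s=sense();print(s["clock"],s["eef_pos"],s["tcp_rot"],s["contact_force"],s["opening"])
R=Ro.from_euler("xyz",s["tcp_rot"]).as_matrix()
# stand: tool pose at which the tongs were gripped
print("stand tool",(R.T@(np.array([482.3,-244.1,139])-s["eef_pos"])).round(1))
f=grab_frame("wrist");g=grab_frame("side");h=grab_frame("scene")
pickle.dump((f,g,h),open("f8.pkl","wb"))
k=lambda i,c,r:cv2.resize(i[r:r+120,c:c+60],(200,400),interpolation=cv2.INTER_CUBIC)
cv2.imwrite("pics/c8.png",np.hstack([f["color"][80:480,120:500],k(g["color"],335,230),k(h["color"],310,265)]))
```

```text
10.5167 [429.58595231  97.28458745 225.85813601] [3.14008228 0.00382613 2.98076374] [ 0.3681857   0.41949169 -1.00576808] 0.5374945862296171
stand tool [-106.4 -328.7   86.8]
```

View pics/c8.png

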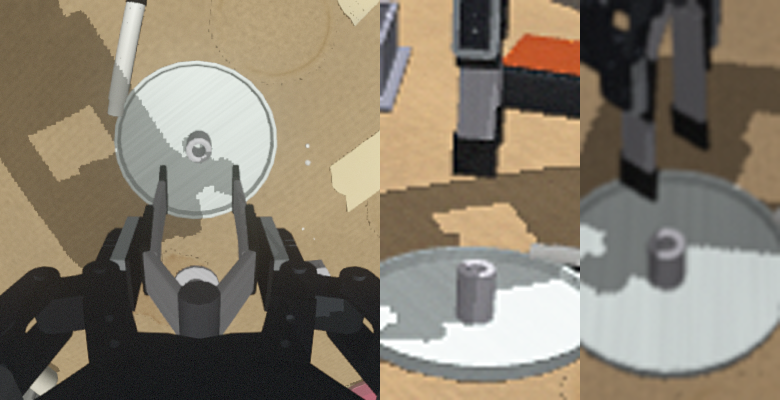

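The spacer stands upright in the middle of the lid (crop (199,148), side (475,290)), free of the tongs. Now I carry the tongs back to the stand.

Emit:
{"name": "drive_tool", "arguments": {"targets": [-0.006, -0.015, 0, 0, 0, 0, 0.54, -0.016, -0.045, 0, 0, 0, 0, 0.54, -0.026, -0.08, 0, 0, 0, 0, 0.54, -0.037, -0.115, 0, 0, 0, 0, 0.54, -0.048, -0.15, 0, 0, 0, 0, 0.54, -0.06, -0.185, 0, 0, 0, 0, 0.54, -0.071, -0.22, 0, 0, 0, 0, 0.54, -0.083, -0.255, 0, 0, 0, 0, 0.54, -0.093, -0.288, 0, 0, 0, 0, 0.54, -0.102, -0.314, 0, 0, 0, 0, 0.54, -0.1065, -0.3285, 0, 0, 0, 0, 0.54, -0.1065, -0.3285, 0, 0, 0, 0, 0.54]}}

```text
clock: 11.67
eef_pos: [481.1, -246.6, 222.7]
tcp_rot: [-3.141, -0.001, 2.978]
contact_force: [0.5, 0.2, -0.7]
opening: 0.541
```

Emit:
{"name": "drive_tool", "arguments": {"targets": [0, 0, 0, 0, 0, 0, 0.54, 0, 0, 0.01, 0, 0, 0, 0.54, 0, 0, 0.02, 0, 0, 0, 0.54, 0, 0, 0.03, 0, 0, 0, 0.54, 0, 0, 0.03, 0, 0, 0, 0.54, 0, 0, 0.03, 0, 0, 0, 0.54]}}

```text
clock: 12.17
eef_pos: [480.6, -243.3, 192.8]
tcp_rot: [3.141, -0.002, 2.982]
contact_force: [0.9, -0.3, -1.0]
opening: 0.544
```

Run:
```python
from h import *
s=sense();print(s["clock"],s["eef_pos"],s["tcp_rot"],s["contact_force"],s["opening"])
a=grab_frame("side")["color"][160:300,275:380];f=grab_frame("wrist")["color"]
# compare wrist view of tongs (fixed in gripper) with the one after first lift
r=cv2.imread("pics/w3.png")
t=r[330:425,255:380]; m=cv2.matchTemplate(f[300:460,225:410],t,cv2.TM_CCOEFF_NORMED); print(cv2.minMaxLoc(m))
```

```text
12.1667 [ 480.58076032 -243.26230509  192.77487406] [ 3.14084798e+00 -2.20794811e-03  2.98170905e+00] [ 0.91773319 -0.27421538 -0.99573103] 0.544284964786442
(-0.1245875209569931, 0.9429032802581787, (60, 0), (30, 30))
```

The tongs have not shifted in the grip (the template matches at the same pixel). I lower them into the pocket.

Emit:
{"name": "drive_tool", "arguments": {"targets": [-0.0015, -0.0005, 0.005, 0, 0, 0, 0.54, -0.0015, -0.0005, 0.015, 0, 0, 0, 0.54, -0.0015, -0.0005, 0.025, 0, 0, 0, 0.54, -0.0015, -0.0005, 0.035, 0, 0, 0, 0.54, -0.0015, -0.0005, 0.043, 0, 0, 0, 0.54, -0.0015, -0.0005, 0.049, 0, 0, 0, 0.54, -0.0015, -0.0005, 0.052, 0, 0, 0, 0.54, -0.0015, -0.0005, 0.053, 0, 0, 0, 0.54, -0.0015, -0.0005, 0.053, 0, 0, 0, 0.54, -0.0015, -0.0005, 0.053, 0, 0, 0, 0.54]}}

```text
clock: 13.1
eef_pos: [482.7, -245.1, 141.1]
tcp_rot: [-3.141, 0.0, 2.981]
contact_force: [0.3, 0.2, -0.5]
opening: 0.54
```

Emit:
{"name": "drive_tool", "arguments": {"targets": [0, 0, 0.001, 0, 0, 0, 0.54, 0, 0, 0.0015, 0, 0, 0, 0.54, 0, 0, 0.0015, 0, 0, 0, 0.54, 0, 0, 0.0015, 0, 0, 0, 0.54]}}

```text
clock: 13.43
eef_pos: [482.6, -245.0, 139.5]
tcp_rot: [-3.142, 0.0, 2.981]
contact_force: [-0.6, -0.1, -0.4]
opening: 0.543
```

Emit:
{"name": "drive_tool", "arguments": {"targets": [0, 0, 0, 0, 0, 0, 0.56, 0, 0, 0, 0, 0, 0, 0.58, 0, 0, 0, 0, 0, 0, 0.6, 0, 0, 0, 0, 0, 0, 0.65, 0, 0, 0, 0, 0, 0, 0.75, 0, 0, 0, 0, 0, 0, 0.9, 0, 0, 0, 0, 0, 0, 1, 0, 0, 0, 0, 0, 0, 1, 0, 0, 0, 0, 0, 0, 1, 0, 0, 0, 0, 0, 0, 1]}}

```text
clock: 14.27
eef_pos: [482.5, -245.0, 139.4]
tcp_rot: [3.142, -0.0, 2.981]
contact_force: [0.6, -0.3, 0.3]
opening: 1.001
```

Emit:
{"name": "drive_tool", "arguments": {"targets": [0, 0, -0.01, 0, 0, 0, 1, 0, 0, -0.03, 0, 0, 0, 1, 0, 0, -0.06, 0, 0, 0, 1, 0, 0, -0.09, 0, 0, 0, 1, 0, 0, -0.12, 0, 0, 0, 1, 0, 0, -0.135, 0, 0, 0, 1, 0, 0, -0.135, 0, 0, 0, 1, 0, 0, -0.135, 0, 0, 0, 1]}}

```text
clock: 14.93
eef_pos: [482.8, -245.1, 275.7]
tcp_rot: [-3.141, 0.002, 2.981]
contact_force: [-0.2, 0.3, -0.2]
opening: 0.999
```

Run:
```python
from h import *
s=sense();print(s["clock"],s["eef_pos"],s["contact_force"],s["opening"])
f=grab_frame("wrist")["color"]; g=grab_frame("side")["color"]; h=grab_frame("scene")["color"]
cv2.imwrite("pics/wend.png",f)
def mt(n,new,c0,r0,c1,r1,pad=14):
    old=cv2.imread(f"pics/{n}.png"); t=old[r0:r1,c0:c1]
    m=cv2.matchTemplate(new[r0-pad:r1+pad,c0-pad:c1+pad],t,cv2.TM_CCOEFF_NORMED);_,v,_,l=cv2.minMaxLoc(m); print(n,"score",round(v,3),"shift",l[0]-pad,l[1]-pad)
mt("side0",g,310,193,350,232); mt("scene0",h,375,175,405,215); mt("w1",f,278,200,355,280)
import pickle; _,g8,h8=pickle.load(open("f8.pkl","rb"))
cv2.imwrite("pics/g8.png",g8["color"]);cv2.imwrite("pics/h8.png",h8["color"])
mt("g8",g,355,304,373,330,6); mt("h8",h,327,330,345,355,6)
```

```text
14.9333 [ 482.80861999 -245.10055548  275.74136407] [-0.16719346  0.30327615 -0.19709563] 0.9994070185955973
side0 score 0.928 shift 0 0
scene0 score 0.819 shift 0 0
w1 score 0.933 shift 3 -2
g8 score 0.747 shift 0 0
h8 score 0.659 shift 1 0
```

Run:
```python
from h import *
g=grab_frame("side"); h=grab_frame("scene")
for n,f,(c0,r0,c1,r1) in(("g8",g,(345,298,385,335)),("h8",h,(318,322,355,362))):
    for im in(cv2.imread(f"pics/{n}.png"),f["color"]):
        e=cv2.cvtColor(im[r0:r1,c0:c1],cv2.COLOR_BGR2GRAY)
        m=(e<135).astype(np.uint8); k,l,st,ce=cv2.connectedComponentsWithStats(m)
        print(n,[(s[:5]+np.array([c0,r0,0,0,0])).tolist() for s in st[1:] if s[4]>40])
```

```text
g8 [[345, 298, 14, 8, 81], [357, 309, 13, 18, 174]]
g8 [[357, 312, 12, 15, 151]]
h8 [[318, 322, 37, 30, 850]]
h8 [[331, 340, 11, 12, 105]]
```

```bash
python3 -c "
from rig import *
sign_off(); print(sense()['clock'])"
```

```text
the job is handed in; nothing more can be done
the job is handed in; nothing more can be done
```

I carried out all the steps and handed the job in at about 15 s of the 54 s allowed; `sign_off()` gave no verdict. I lifted the tongs from their stand by the grip plates, and picked up the spacer with them. I stood it in the middle of the tin lid, let go, and returned the tongs to the pocket. The gripper is clear above the stand.

**Tongs:** image matches before and after show them back where they started, with no shift in the side or scene view and 3 px right, 2 px up in the wrist view. The wrist picture was taken from a pose about 3 mm away from the first one.

**Spacer:** the picture taken after release shows it upright near the lid's centre. In the final side view it keeps the same columns and the same foot row, so it stayed put.

**Weaker checks:** the template scores for the spacer in the last pictures were only 0.66 to 0.75, and the tongs scored 0.82 in the scene view. I put this down to the gripper and its shadow having moved. I had used all 12 picture views by then, so the final state was checked by numbers only.

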